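# Set up the sensor pallet and adapter turret for a leak test

### The arm

A 6-joint arm with a two-finger parallel gripper is mounted at the origin on a cart in front of the work surface, level with it; the furniture and walls round the work are solid. World frame = base frame: x ahead of the robot, y to its left, z up, the work surface at z = 0. Lengths are in m, angles in rad, forces in N, time in s.
With the tool pointing down it reaches from about 0.35 to 0.85 m from the base axis. Payload 8.1 kg.
Tool frame: the origin (TCP) lies on the centre line of the jaws, within the pads' length; the fingertips stand 25 mm ahead of it and the grasp point (between the pads) lies 6 mm ahead of it; z points along the fingers, y is the direction in which the jaws open and shut (so a half turn about z gives the same grasp; the last joint's range is limited). The gripper opens to 93 mm and grips with 3 to 60 N. Pads are 15 mm wide; open, the fingers measure 128 mm over their backs; the gripper's body (75 mm by 188 mm) begins 65 mm behind the grasp point.
Start: joints at [-1.275, 0.13, 1.488, -0, 1.523, -0.085], TCP at [0.223, -0.557, 0.223] pointing down, gripper open.
Joint ranges: [-2.96, 2.96], [-0.89, 2.26], [0.02, 2.5], [-1.34, 4.48], [0, 2.73], [-2.66, 2.66]. Speed limits (rad/s): [2.39, 2.39, 2.79, 3.14, 3.14, 3.14].

### API

Orientations are given as a unit quaternion [x, y, z, w].
In Python, from cell import bot gives the robot as it stands. Calls block until the motion is done:
- bot.move_to(position, orientation): joint-space move of the TCP to a pose.
- bot.movel(position, rotation=None, rate=0.15, max_force=None): straight line of the TCP; rotation=None keeps the orientation; rate is the mean speed in m/s. With max_force (N) it stops when the force on the tool has changed by that much, and returns True; else False.
- bot.set_joints(angles): joint-space move.
- bot.command_gripper(opening, strength=None): finger opening in m; strength is the grip in N (None keeps the last); returns when the fingers have stopped.
- bot.wait(seconds).
- bot.solve_ik(position, orientation): joint angles nearest the present ones, or None.
- bot.grab_frame(name): name is "side" or "top"; returns a dict with "frame" (480x640x3 uint8, blue, green, red), "mtx" (3x3 intrinsics, pixels), "rvec" (rotation vector, rad) and "tvec" (3), from world to camera coordinates, as OpenCV has them. Camera axes: x right, y down, z forward; pixel columns grow to the right and rows downward; lengths in m; the calibration is good to about 2 mm. A picture is of the moment at which its call begins. There is no depth.
A pose or a line that the arm cannot do raises bot.IKError and nothing moves.
- bot.finish_job(): hands the job in, once; it reports no verdict.
Readings, each from a call of its own:
- bot.current_time_s(): time.
- bot.current_q(): joint angles.
- bot.current_qvel(): joint speeds.
- bot.current_joint_torque(): joint torques, N m.
- bot.current_eef_pos(): TCP position.
- bot.current_tool_rot(): TCP orientation.
- bot.current_ft_force(): force on the tool from outside, world axes, zero at the start.
- bot.current_ft_torque(): the same for the moment, N m.
- bot.current_grip_width(): finger opening in m.
Only numpy, scipy, OpenCV 4.12 (cv2) and the standard library are available. Lean on these libraries where they do the work, as an engineer would, in place of code of your own. Each camera call takes 0.05 s, during which the arm holds its last target. There are 200 camera calls.

### The job

Set up the leak test: first push the empty nest plate fully home on its fixture, touching both dowels along its far edge and the end stop at its right-hand end. Then stand every sensor cell that waits on the bench upright in a nest of its own in the plate, with the plate still fully home at the end. Also turn the three-armed turret until its wide round adapter points at the fixed index post; leave the other things on the bench where they are.

Things in the scene. Friction and masses are not known exactly. Their poses are not given: they have to be found in the camera images.
- fixture: fixed grey slab, 200 (x) x 240 (y) x 10 mm high, origin at its underside centre; +x points away from the robot. On it two round steel dowels (12 mm diameter, top 30 mm above the bench) at x +71, y +30 and y -60 mm, and a steel end stop block (40 x 14 mm, same height) at x +15, y -92 mm, stop face at y -85. Guard lips, top 14 mm above the bench, at x -86 and y +106
- seat (a point): the point on top of the fixture slab (10 mm above the bench; fixture x +15, y -15 mm) where the plate's origin lies when the plate is home, with the plate's axes parallel to the fixture's
- pallet: loose aluminium nest plate 100 (x) x 140 (y) x 18 mm, 0.45 kg, origin at the centre of its underside; slides on the slab with 1.5 to 3 N of friction. Starts 15 to 35 mm short of the dowels (to -x) and of the end stop (to +y), turned up to 0.15 rad. Four square nests 26 mm wide, 8 mm deep. Too wide to grasp: push its edges, 10 to 28 mm above the bench
- nest0 (a point): centre of the floor of nest 0 of the plate, x +24, y +38 mm from the plate's origin and 10 mm above its underside
- nest1 (a point): centre of the floor of nest 1 of the plate, x +24, y -38 mm from the plate's origin and 10 mm above its underside
- nest2 (a point): centre of the floor of nest 2 of the plate, x -24, y +38 mm from the plate's origin and 10 mm above its underside
- nest3 (a point): centre of the floor of nest 3 of the plate, x -24, y -38 mm from the plate's origin and 10 mm above its underside
- sensor0: grey pressure sensor cell, an upright hexagonal-and-round metal cylinder 19 mm across and 27 mm high, 46 g, origin at the centre of its underside, its z axis along the cylinder, up when it stands; three or four are present (None: absent), standing on the bench left of the fixture
- sensor1: grey pressure sensor cell, an upright hexagonal-and-round metal cylinder 19 mm across and 27 mm high, 46 g, origin at the centre of its underside, its z axis along the cylinder, up when it stands; three or four are present (None: absent), standing on the bench left of the fixture
- sensor2: grey pressure sensor cell, an upright hexagonal-and-round metal cylinder 19 mm across and 27 mm high, 46 g, origin at the centre of its underside, its z axis along the cylinder, up when it stands; three or four are present (None: absent), standing on the bench left of the fixture
- sensor3: grey pressure sensor cell, an upright hexagonal-and-round metal cylinder 19 mm across and 27 mm high, 46 g, origin at the centre of its underside, its z axis along the cylinder, up when it stands; three or four are present (None: absent), standing on the bench left of the fixture
- turret (a joint): angle of the three-armed turret, rad, counterclockwise from above; 0 or a whole turn: wide adapter at the index post. Turns either way without end, friction 0.04 N m, stays where left. Three bars 120 degrees apart, 14 mm wide, 24 to 38 mm above the bench, from the hub (radius 22 mm, top at 43 mm) to round ends 90 mm out; push their sides 30 to 70 mm from the axis
- turret_axis (a point): point on the turret's axis, 40 mm above the bench; the fixed base disc below the bars has radius 48 mm and is 12 mm high
- wide_adapter (a point): point in the middle of the wide round adapter (disc 38 mm across, top 50 mm above the bench) on its arm, 90 mm from the axis, 40 mm above the bench; the next arm counterclockwise carries a slim pin (11 mm across, top at 62 mm), the third a square block (17 mm, top at 56 mm)
- index_mark (a point): where the wide_adapter point must come: 90 mm from the axis in the direction of the fixed index post, 40 mm above the bench. The post itself, a steel block with a thin upright fin, stands 126 mm from the axis, is 33 mm high, and is joined to the base by a flat bar 6 mm high
- ring_gauge: bystander: steel ring 40 mm across, 14 mm high, on the bench, origin at the centre of its underside
- test_plug: bystander: black test plug, 19 x 55 (y) x 19 mm, on the bench, origin at the centre of its underside
- tape: bystander: amber tape roll, 66 mm across, 19 mm high, on the bench, origin at the centre of its underside
There are look-alikes about, which are no part of the job. Several things have the shape of the pallet; the one meant has the colours described above.

How it is judged:
By the outcome, as a careful person would: the job done as asked, in the order asked, and still so for the second after the job is handed in, with the robot touching nothing.
Of sensor0, sensor1, sensor2, sensor3 only 3 to 4 are there at a start; the rules pass over those that are not, and their reading is None.
At some moment in a run one of pallet may be knocked a few centimetres aside while the robot is not near it.
Once in a run the grip may slacken for a moment while it holds something.
It also fails if it takes over 210 s, if anything falls off the work surface, if the arm or the gripper's body presses on something with over 40 N, if the wrist force passes 120 N, or if a joint passes its speed limit or range.

## Working session

There is one attempt and no reset: what is moved stays moved. The work goes in short steps, each a Python script; the robot and the scene stay as the last script left them, time stands still between calls to the robot, and variables do not carry over. Pictures are saved under pics/ and viewed, about 12 in all and at most 16, crops included, and the job is handed in when it is done.

```bash
mkdir -p pics; ls; cat > h.py <<'E'
import numpy as np, cv2
from cell import bot
from scipy.spatial.transform import Rotation as R
def grab(n):
    f=bot.grab_frame(n); return f
def proj(f,P):
    return cv2.projectPoints(np.float64(P).reshape(-1,1,3),np.float64(f['rvec']),np.float64(f['tvec']),np.float64(f['mtx']),None)[0].reshape(-1,2)
def ray(f,px,z):
    K=np.float64(f['mtx']);Rm=cv2.Rodrigues(np.float64(f['rvec']))[0];t=np.float64(f['tvec']).ravel()
    px=np.float64(px).reshape(-1,2)
    d=(np.linalg.inv(K)@np.c_[px,np.ones(len(px))].T).T@Rm
    c=-Rm.T@t
    return c+d*((z-c[2])/d[:,2])[:,None]
def down(yaw): # tool z down; jaw axis (tool y) along direction yaw+90deg
    return (R.from_euler('z',yaw)*R.from_euler('x',np.pi)).as_quat()
E
python3 - <<'E'
from h import *
for n in('top','side'):
    f=grab(n);cv2.imwrite(f'pics/{n}0.png',f['frame']);Rm=cv2.Rodrigues(np.float64(f['rvec']))[0];print(n,f['mtx'],-Rm.T@np.float64(f['tvec']).ravel(),Rm[2])
print(bot.current_tool_rot(),R.from_quat(bot.current_tool_rot()).as_matrix(),bot.current_time_s())
E
```

```text
pics
top [[461.95565205   0.         331.63200598]
 [  0.         461.95565205 247.034011  ]
 [  0.           0.           1.        ]] [ 0.45532932 -0.07787704  1.15934655] [ 0.06781023 -0.01838456 -0.99752884]
side [[581.47676516   0.         309.62107278]
 [  0.         581.47676516 244.74394092]
 [  0.           0.           1.        ]] [ 0.80215283 -1.22179419  1.11285173] [-0.17454662  0.70923807 -0.68301891]
[ 9.81929986e-01  1.89242687e-01 -8.98691453e-05 -8.36826458e-04] [[ 9.28374395e-01  3.71645987e-01 -4.93216992e-04]
 [ 3.71646288e-01 -9.28373010e-01  1.60939583e-03]
 [ 1.40236158e-04 -1.67742414e-03 -9.99998583e-01]] 0.1
```

View pics/top0.png

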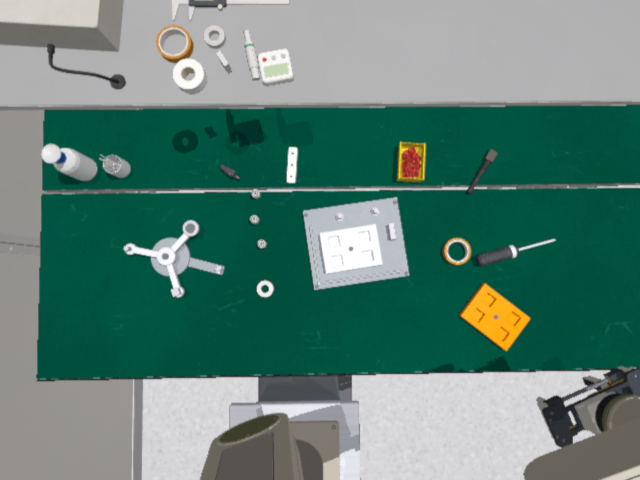

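View pics/side0.png

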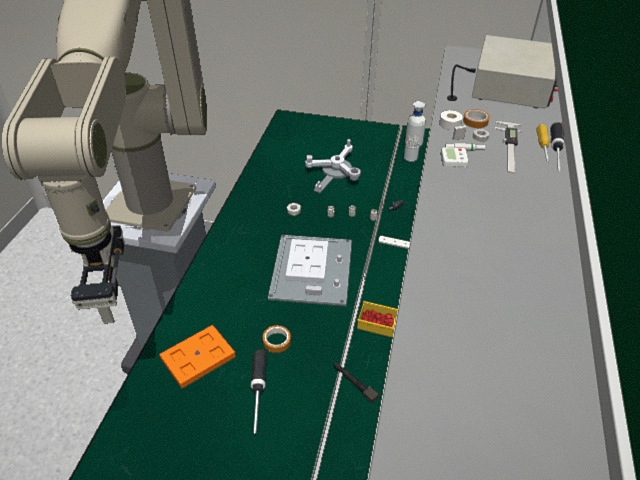

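The top view shows three sensors at about (256,195), (254,219) and (262,244). The ring is at (265,289), the white plate at (351,249) on the slab, and the turret at (168,257) with its wide adapter at (191,228) and the index post near (219,269). The orange plate is a look-alike. The side view agrees.

```bash
python3 - <<'E'
from h import *
a=cv2.imread('pics/top0.png')
cv2.imwrite('pics/c1.png',cv2.resize(a[180:310,110:270],None,fx=5,fy=4.6,interpolation=cv2.INTER_CUBIC)[:598,:800])
cv2.imwrite('pics/c2.png',cv2.resize(a[185:300,270:420],None,fx=5,fy=5,interpolation=cv2.INTER_CUBIC))
E
```

```text
(no output)
```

View pics/c1.png

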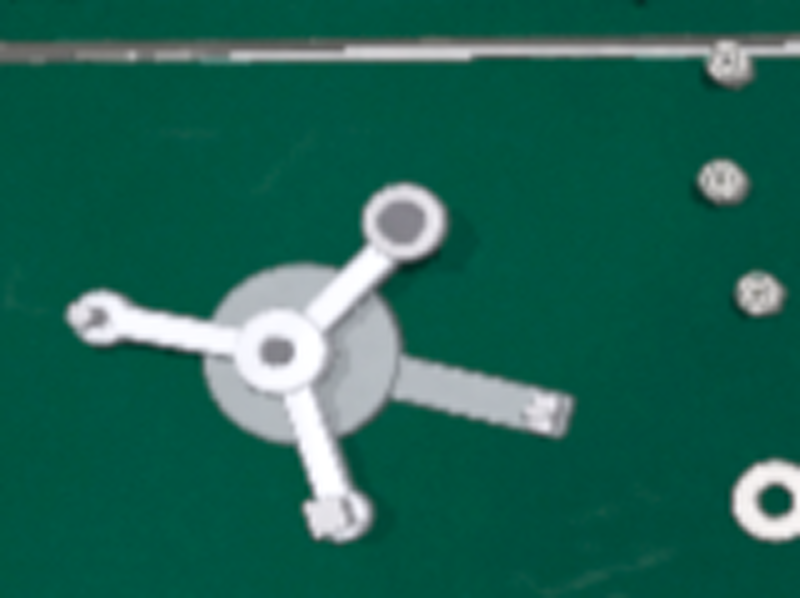

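View pics/c2.png

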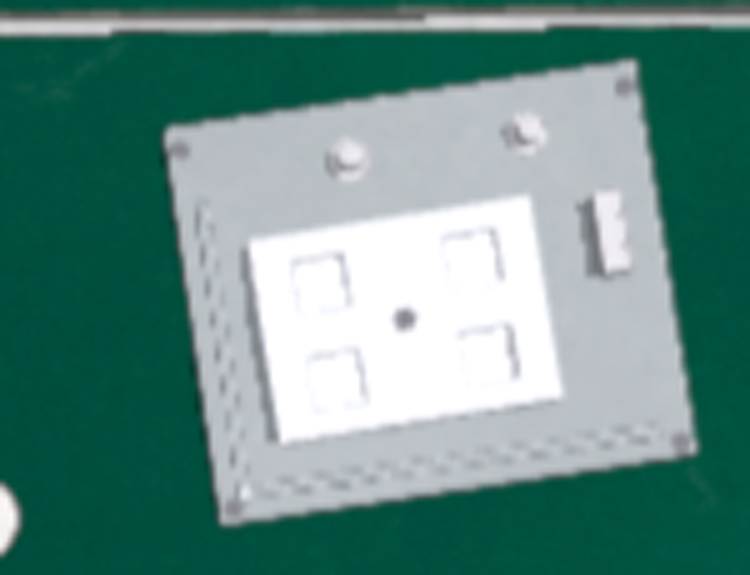

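The crops show the wide adapter at crop (403,220), the post at (548,410), hub at (277,350) and three sensors. The plate is short of the dowels and stop, rotated slightly. Next I measure these in both views.

```bash
cat >> h.py <<'E'
def big(mask,roi,n=1,lo=10):
    x0,y0,x1,y1=roi; m=np.zeros_like(mask); m[y0:y1,x0:x1]=mask[y0:y1,x0:x1]
    c,_=cv2.findContours(m,cv2.RETR_EXTERNAL,cv2.CHAIN_APPROX_NONE)
    c=[k for k in c if cv2.contourArea(k)>lo]
    return sorted(c,key=cv2.contourArea)[::-1][:n]
def rect(f,c,z):
    P=ray(f,c.reshape(-1,2),z)[:,:2]; return cv2.minAreaRect(np.float32(P*1000))
def nongreen(im):
    b,g,r=[im[:,:,i].astype(int) for i in range(3)]
    return ((r>0.75*g)&(g>50)).astype(np.uint8)*255
def white(im,t=225): return (im.min(2)>t).astype(np.uint8)*255
def roi_of(f,lo,hi):
    p=proj(f,[[x,y,z] for x in(lo[0],hi[0]) for y in (lo[1],hi[1]) for z in (0,.04)])
    a=np.clip(p.min(0),0,[640,480]).astype(int);b=np.clip(p.max(0),0,[640,480]).astype(int);return (*a,*b)
E
python3 - <<'E'
from h import *
T=grab('top');S=grab('side')
print('approx fixture',ray(T,[[357,243]],.01),'sensors',ray(T,[[256,194],[254,219],[262,244]],.027),'rail',ray(T,[[256,190]],.0))
for n,f,rs in(('top',T,dict(fix=(296,192,414,292),pl=(310,215,395,282),se=(240,190,275,252))),('side',S,dict(fix=(264,232,356,308),pl=(280,234,330,284),se=(322,202,380,225)))):
    im=f['frame']
    for t in (215,235): 
        for c in big(white(im,t),rs['pl']): print(n,'plate',t,rect(f,c,.028))
    for c in big(nongreen(im),rs['fix']): print(n,'fix',rect(f,c,.01))
    for c in big(nongreen(im),rs['se'],4): 
        (u,v),r=cv2.minEnclosingCircle(c);print(n,'se',cv2.boundingRect(c),ray(f,[[u,v]],.0135)[0].round(4))
f=T
for t in (225,245): 
    c=big(white(f['frame'],t),(120,215,205,300))[0];print(cv2.contourArea(c),cv2.boundingRect(c))
for nm,(u,v),z in (('hub',(110+277/5,180+350/4.6),.043),('wide',(110+403/5,180+221/4.6),.05),('post',(110+548/5,180+410/4.6),.03),('base',(110+302/5,180+353/4.6),.012),('ring',(265,289),.014)): print(nm,ray(f,[[u,v]],z)[0])
a=S['frame']
cv2.imwrite('pics/c3.png',cv2.resize(np.hstack([a[130:230,280:390],a[225:325,260:370]]),None,fx=3.6,fy=3.6,interpolation=cv2.INTER_CUBIC))
E
```

```text
approx fixture [[ 0.54273798 -0.16257759  0.01      ]] sensors [[0.66598613 0.0861849  0.027     ]
 [0.60390329 0.09128052 0.027     ]
 [0.54197302 0.07189089 0.027     ]] rail [[0.6812326  0.09006577 0.        ]]
top plate 215 ((528.7513427734375, -145.4837646484375), (101.3583984375, 140.48931884765625), 8.399484634399414)
top plate 235 ((528.8092651367188, -145.00949096679688), (98.73812866210938, 138.8184356689453), 8.302903175354004)
top fix ((543.4609375, -158.68446350097656), (201.42271423339844, 242.2138671875), 7.628855228424072)
top se (240, 190, 35, 9) [0.6773 0.0856 0.0135]
top se (257, 239, 10, 10) [0.5443 0.0749 0.0135]
top se (250, 215, 10, 9) [0.6056 0.0925 0.0135]
side plate 215 ((529.960693359375, -145.16177368164062), (99.36024475097656, 138.53167724609375), 8.454460144042969)
side plate 235 ((530.1328125, -145.59521484375), (97.47274017333984, 134.23199462890625), 8.476996421813965)
side fix ((546.7103271484375, -162.90403747558594), (201.09886169433594, 247.59165954589844), 7.508936882019043)
side se (370, 207, 10, 18) [0.6827 0.0884 0.0135]
side se (327, 206, 8, 11) [0.5462 0.076  0.0135]
side se (349, 205, 7, 12) [0.6061 0.0927 0.0135]
498.0 (128, 234, 59, 60)
83.0 (158, 248, 16, 16)
hub [0.51458379 0.30153881 0.043     ]
wide [0.58083333 0.2397091  0.05      ]
post [0.48176383 0.17460799 0.03      ]
base [0.51445226 0.29977897 0.012     ]
ring [0.43168234 0.06667302 0.014     ]
```

View pics/c3.png

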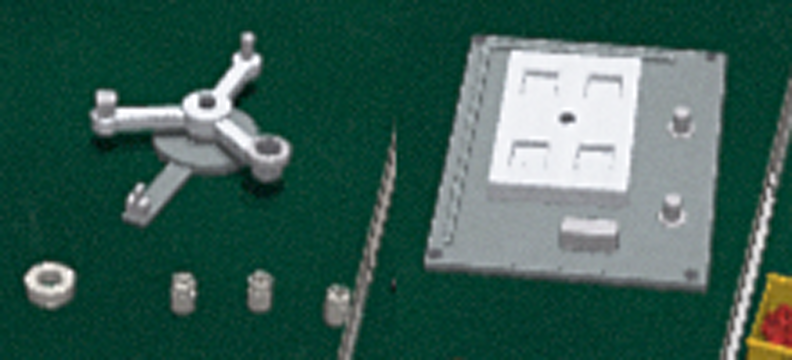

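Both views agree: fixture centre about (0.5445,-0.1595), yaw 0.132; plate about (-13,+16) mm in the fixture frame; no fourth sensor. I push the plate now, using the two spread fingers to keep it square.

```bash
cat >> h.py <<'E'
FC=np.array([.5445,-.1595]);FY=.132
c_,s_=np.cos(FY),np.sin(FY);RF=np.array([[c_,-s_],[s_,c_]])
def F(x,y,z): return np.r_[FC+RF@np.array([x,y])/1000,z/1000]
def toF(p): return RF.T@(np.asarray(p)[:2]-FC)*1000
def plate():
    out=[]
    for n in('top','side'):
        f=grab(n);roi=roi_of(f,F(-95,-90,0),F(75,110,0))
        lo=np.min([F(a,b,0)[:2] for a in(-95,66) for b in(-84,105)],0);hi=np.max([F(a,b,0)[:2] for a in(-95,66) for b in(-84,105)],0)
        c=big(white(f['frame'],225),roi_of(f,lo,hi))[0]
        r=rect(f,c,.028);a=r[2];w,h=r[1]
        if w>h: w,h=h,w;a-=90
        if a<-45:a+=90
        out.append((toF(np.array(r[0])/1000).round(1),round(a-np.degrees(FY),2),(round(w),round(h))))
    return out
def push(axis):
    bot.command_gripper(.06 if axis=='x' else .036)
E
python3 - <<'E'
from h import *
print(plate())
q=down(FY)            # tool x along fixture x, jaws along fixture y
Z=43
bot.command_gripper(.060,20)
print(bot.solve_ik(F(-79,16,120),q))
bot.move_to(F(-79,16,120),q)
print('dn',bot.movel(F(-79,16,Z),rate=.06,max_force=8))
print('px',bot.movel(F(-10,16,Z),rate=.03,max_force=12),toF(bot.current_eef_pos()),bot.current_ft_force())
bot.movel(F(*(toF(bot.current_eef_pos())-[12,0]),Z),rate=.05)
p=toF(bot.current_eef_pos());bot.movel(F(*p,120))
q2=down(FY+np.pi/2) if bot.solve_ik(F(15,102,120),down(FY+np.pi/2)) is not None else down(FY-np.pi/2)
bot.command_gripper(.036)
bot.move_to(F(15,103,120),q2)
print('dn',bot.movel(F(15,103,Z),rate=.06,max_force=8))
print('py',bot.movel(F(15,30,Z),rate=.03,max_force=12),toF(bot.current_eef_pos()),bot.current_ft_force())
p=toF(bot.current_eef_pos());bot.movel(F(p[0],p[1]+12,Z),rate=.05);bot.movel(F(p[0],p[1]+12,140))
print(bot.current_time_s(),bot.current_q())
bot.move_to([.45,.15,.3],q2)
print(plate())
E
```

```text
[(array([-13.8,  15.9]), np.float64(0.93), (101, 140)), (array([-12.2,  16.4]), np.float64(1.1), (99, 138))]
[-4.25376756e-01 -9.83617335e-02  1.91103261e+00 -4.44089210e-16
  1.32892177e+00  1.01341957e+00]
dn False
px False [-10.08524462  16.02082663] [ 0.11893079 -0.08234703  0.2541503 ]
dn False
py False [15.00859528 30.0980491 ] [-0.47731734  0.17216282 -0.70049321]
14.8083 [-2.96850577e-01  9.30946967e-02  1.68383314e+00  2.17476288e-05
  1.36601221e+00 -4.28763606e-01]
[(array([-13.9,  16.1]), np.float64(0.93), (101, 139)), (array([-12.4,  16.5]), np.float64(0.91), (98, 138))]
```

```bash
python3 - <<'E'
from h import *
q2=bot.current_tool_rot()
bot.move_to(F(15,103,120),q2);print(bot.movel(F(15,103,43),rate=.06,max_force=8),bot.current_eef_pos(),F(15,103,43),R.from_quat(bot.current_tool_rot()).as_matrix().round(3),bot.current_grip_width())
f=grab('side');cv2.imwrite('pics/s1.png',cv2.resize(f['frame'][190:330,230:410],None,fx=4,fy=4,interpolation=cv2.INTER_CUBIC))
print(proj(f,bot.current_eef_pos()),proj(f,bot.current_eef_pos()-np.array([0,0,.025])))
E
```

```text
False [ 0.54624655 -0.05551604  0.04355661] [ 0.54581296 -0.05542178  0.043     ] [[-0.13   0.992 -0.001]
 [ 0.992  0.13  -0.001]
 [-0.001 -0.001 -1.   ]] 0.03583157830605868
[[320.58615303 232.30037317]] [[320.47304145 238.98872008]]
```

View pics/s1.png

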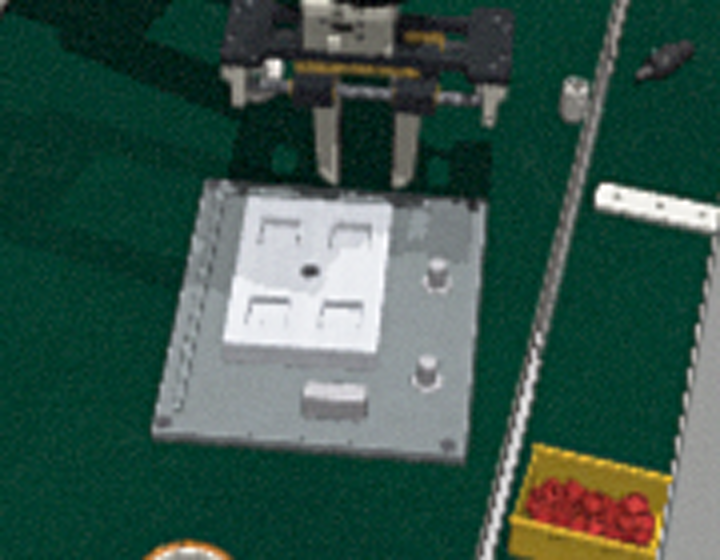

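The fingertips in the crop (about (327,180) and (400,187)) look several mm higher than the stated tip depth, so the push passed above the plate. I'll probe a bare patch of bench to get the true tip height.

```bash
python3 - <<'E'
from h import *
q2=bot.current_tool_rot()
bot.movel(F(15,103,140));
for g in (.036,.0):
    bot.command_gripper(g)
    bot.move_to([.47,.005,.10],q2);bot.movel([.47,.005,.045],rate=.08,max_force=6)
    print(bot.movel([.47,.005,.012],rate=.015,max_force=4),bot.current_eef_pos(),bot.current_ft_force(),bot.current_grip_width())
    bot.movel([.47,.005,.10])
print(plate(),bot.current_time_s())
E
```

```text
False [0.47004853 0.0049926  0.01206628] [-0.16894142 -0.26705443  0.36959225] 0.03601987498440584
False [0.47005854 0.00498327 0.01205837] [ 1.49752135 -0.01803832  0.80088861] 0.0005753204219738157
[(array([-13.9,  16. ]), np.float64(0.93), (101, 140)), (array([-12.3,  16.5]), np.float64(0.96), (98, 138))] 29.2083
```

```bash
python3 - <<'E'
from h import *
q2=bot.current_tool_rot()
for g in (.0,.036):
    bot.command_gripper(g)
    bot.movel([.47,.005,.014],rate=.15)
    print(bot.movel([.47,.005,-.02],rate=.012,max_force=4),bot.current_eef_pos(),bot.current_ft_force())
    bot.movel([.47,.005,.06])
E
```

```text
True [0.47003212 0.00499644 0.00470538] [-0.75787759 -0.07480844  4.50028047]
True [0.47002461 0.00499131 0.00471932] [-1.37374435 -0.04333556  4.98464207]
```

Contact comes at TCP z = 4.7 mm, so the tips really are about 5 mm ahead of the reported TCP, not 25. I correct for this and push again.

```bash
cat >> h.py <<'E'
TIP=5  # mm, measured: TCP z minus fingertip z
def pushx(y):
    q=down(FY);Z=17+TIP
    bot.command_gripper(.060,20); 
    bot.move_to(F(-79,y,90),q)
    print('dn',bot.movel(F(-79,y,Z),rate=.08,max_force=8))
    print('px',bot.movel(F(0,y,Z),rate=.03,max_force=12),toF(bot.current_eef_pos()),bot.current_ft_force())
    p=toF(bot.current_eef_pos());bot.movel(F(p[0]-12,p[1],Z),rate=.05);bot.movel(F(p[0]-12,p[1],90))
def pushy():
    q=down(FY+np.pi/2);Z=17+TIP
    bot.command_gripper(.036,20)
    bot.move_to(F(15,103,90),q)
    print('dn',bot.movel(F(15,103,Z),rate=.08,max_force=8))
    print('py',bot.movel(F(15,30,Z),rate=.03,max_force=12),toF(bot.current_eef_pos()),bot.current_ft_force())
    p=toF(bot.current_eef_pos());bot.movel(F(p[0],p[1]+12,Z),rate=.05);bot.movel(F(p[0],p[1]+12,90))
E
python3 - <<'E'
from h import *
pushx(10);pushy()
bot.move_to([.45,.12,.25],down(FY+np.pi/2))
print(plate(),bot.current_time_s())
E
```

```text
dn False
px True [-44.70996499  10.26164598] [ 0.34818808  0.42142426 -0.28800972]
dn False
py True [14.70729526 65.58016172] [-0.43860516  2.79213727  1.52155951]
[(array([ 18.8, -20.4]), np.float64(0.55), (109, 152)), (array([ 15.9, -13.9]), np.float64(-0.09), (98, 138))] 46.1333
```

```bash
sed -i "s/c=big(white(f\['frame'\],225),roi_of(f,lo,hi))\[0\]/c=big(cv2.morphologyEx(white(f['frame'],225),cv2.MORPH_OPEN,np.ones((15,15),np.uint8)),roi_of(f,lo,hi))[0]/" h.py
cat >> h.py <<'E'
def turret(f):
    im=f['frame'];g=nongreen(im);ax=np.array([.5145,.3015])
    hc=big(white(im,245),roi_of(f,ax-.03,ax+.03));hub=None
    if hc: (u,v),_=cv2.minEnclosingCircle(hc[0]); hub=ray(f,[[u,v]],.043)[0][:2]
    ys,xs=np.nonzero(g);P=ray(f,np.c_[xs,ys],.006)[:,:2]-ax;r=np.hypot(*P.T);a=np.degrees(np.arctan2(P[:,1],P[:,0]))
    m=(r>.06)&(r<.11)&(abs(a+104.5)<18)
    return hub,P[m].mean(0),np.degrees(np.arctan2(*P[m].mean(0)[::-1]))
E
python3 - <<'E'
from h import *
pushx(-15);pushy()
bot.move_to([.45,.12,.25],down(FY+np.pi/2))
print(plate(),bot.current_time_s())
bot.move_to([.40,-.15,.30],down(FY+np.pi/2))
for n in('top','side'):
    f=grab(n);print(n,turret(f))
    if n=='side':print(proj(f,[[.5145,.3015,.043],[.581,.24,.05],[.482,.175,.033]]))
    cv2.imwrite(f'pics/{n}2.png',f['frame'])
a=cv2.imread('pics/top2.png')[180:310,110:420];b=cv2.imread('pics/side2.png')[130:310,260:400]
print(bot.current_time_s());cv2.imwrite('pics/m2.png',np.hstack([cv2.resize(a,None,fx=1.6,fy=1.6),np.zeros((208,1,3),np.uint8),cv2.resize(b,(int(140*208/180),208))]))
E
```

```text
dn False
px True [-44.78821082 -14.75835547] [ 0.65883513 -0.20575887 -0.3635506 ]
dn False
py True [14.70240663 65.57535695] [-0.00900481  2.7702752   1.59766496]Traceback (most recent call last):
  File "<stdin>", line 4, in <module>
  File "h.py", line 39, in plate
    c=big(cv2.morphologyEx(white(f['frame'],225),cv2.MORPH_OPEN,np.ones((15,15),np.uint8)),roi_of(f,lo,hi))[0]
      ~~~~~~~~~~~~~~~~~~~~~~~~~~~~~~~~~~~~~~~~~~~~~~~~~~~~~~~~~~~~~~~~~~~~~~~~~~~~~~~~~~~~~~~~~~~~~~~~~~~~~^^^
IndexError: list index out of range
```

Both contacts repeat to 0.1 mm, so the plate is home. I fix the mask kernel and measure the turret.

```bash
sed -i "s/white(f\['frame'\],225),cv2.MORPH_OPEN,np.ones((15,15)/cv2.morphologyEx(white(f['frame'],225),cv2.MORPH_CLOSE,np.ones((3,3),np.uint8)),cv2.MORPH_OPEN,np.ones((9,9)/" h.py
python3 - <<'E'
from h import *
print(plate())
bot.move_to([.40,-.15,.30],down(FY+np.pi/2))
for n in('top','side'):
    f=grab(n);print(n,turret(f))
    cv2.imwrite(f'pics/{n}2.png',f['frame'])
print(bot.current_time_s())
phi=np.arctan2(-.0618,.0663);p=np.array([.5145,.3015])
for d in np.linspace(0,-62,5):
  for off in (0,np.pi):
    a=phi+np.radians(d);s=bot.solve_ik(np.r_[p+.052*np.array([np.cos(a),np.sin(a)]),.022],down(a+off));print(round(d),off,None if s is None else np.round(s,2))
E
```

```text
[(array([ 15.1, -20.5]), np.float64(-0.29), (103, 152)), (array([ 15.7, -13.9]), np.float64(0.47), (98, 137))]
top (array([0.51476807, 0.29965928]), array([-0.02208545, -0.08201937]), np.float64(-105.07064547410631))
side (None, array([-0.02122568, -0.08362059]), np.float64(-104.24276070001805))
58.95
0 0 None
0 3.141592653589793 [ 0.37  0.34  1.62  0.    1.17 -0.46]
-16 0 None
-16 3.141592653589793 [ 0.36  0.31  1.66  0.    1.17 -0.19]
-31 0 None
-31 3.141592653589793 [ 0.36  0.28  1.71 -0.    1.16  0.08]
-46 0 None
-46 3.141592653589793 [ 0.36  0.24  1.74 -0.    1.15  0.35]
-62 0 [ 0.37  0.22  1.78  0.    1.15 -2.51]
-62 3.141592653589793 [ 0.37  0.22  1.78 -0.    1.15  0.63]
```

```bash
cat > tur.py <<'E'
from h import *
import sys
p=np.array([.5147,.2999])
def at(d,z,r=.052):
    a=np.radians(d);return np.r_[p+r*np.array([np.cos(a),np.sin(a)]),z],down(a+np.pi)
def turn(a0,a1):
    bot.command_gripper(.045,6)
    bot.move_to(*at(a0,.12))
    print('dn',bot.movel(at(a0,.023)[0],rate=.08,max_force=8))
    bot.command_gripper(.0,6);print('w',bot.current_grip_width())
    n=int(np.ceil(abs(a1-a0)/8))
    for d in np.linspace(a0,a1,n+1)[1:]:
        pos,q=at(d,.023);bot.movel(pos,q,rate=.05)
    print(bot.current_grip_width(),bot.current_ft_force())
    bot.command_gripper(.045);bot.movel(at(a1,.12)[0])
E
python3 - <<'E'
from tur import *
turn(-42.3,-105)
bot.move_to([.40,-.15,.30],down(FY+np.pi/2))
f=grab('top');g=grab('side');print(turret(f),bot.current_time_s())
cv2.imwrite('pics/m3.png',np.vstack([cv2.resize(f['frame'][200:310,110:310],(800,440),interpolation=2)[:, :],cv2.resize(g['frame'][130:230,280:400],(192,160)) .repeat(1,0) if 0 else np.zeros((1,800,3),np.uint8)]))
E
```

```text
dn False
w 0.014047784316119161
0.014154284028954842 [ 1.65305059  4.9636905  -0.48649403]
(array([0.52204614, 0.30376582]), array([-0.0221449 , -0.08005335]), np.float64(-105.46286680245998)) 68.65
```

View pics/m3.png

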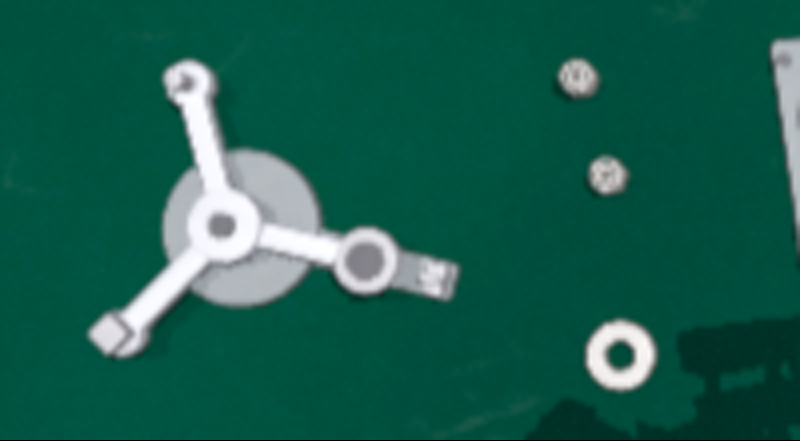

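The top crop shows the adapter at (366,261), on the line from hub (222,226) to post (437,278). I check the angle in numbers and pick the first sensor (B), squeezing it both ways to centre it.

```bash
cat >> h.py <<'E'
def plate():
    out=[]
    for n in('top','side'):
        f=grab(n);m=white(f['frame'],225);k=np.zeros_like(m)
        cv2.fillPoly(k,[proj(f,[F(-80,-83.5,28),F(65.5,-83.5,28),F(65.5,105,28),F(-80,105,28)]).round().astype(np.int32)],255)
        c=big(cv2.morphologyEx(m&k,cv2.MORPH_CLOSE,np.ones((3,3),np.uint8)),(0,0,640,480))[0]
        r=rect(f,c,.028);a=r[2]
        if a>45:a-=90
        out.append((toF(np.array(r[0])/1000).round(1),round(a-np.degrees(FY),2),np.round(r[1])))
    return out
PC=np.array([15.3,-14.4]);NEST=[(24,38),(24,-38),(-24,38),(-24,-38)]
def pick(xy,centre=True):
    x,y=xy;zz=(11+TIP)/1000
    if centre:
        bot.command_gripper(.05,5);bot.move_to([x,y,.09],down(FY+np.pi/2));print('dn',bot.movel([x,y,zz],rate=.1,max_force=6))
        bot.command_gripper(0,5);print('w',bot.current_grip_width());bot.command_gripper(.05);bot.movel([x,y,.06])
    bot.command_gripper(.05,25);bot.move_to([x,y,.06],down(FY));print('dn',bot.movel([x,y,zz],rate=.1,max_force=6))
    bot.command_gripper(0,25);bot.movel([x,y,.10]);print('grip',bot.current_grip_width())
def place(i):
    n=NEST[i];x,y=PC+n
    bot.command_gripper(0,25)
    bot.move_to(F(x,y,100),down(FY));print('w',bot.current_grip_width())
    bot.movel(F(x,y,47),rate=.15,max_force=8)
    s=bot.movel(F(x,y,34),rate=.03,max_force=4);z=bot.current_eef_pos()[2];print('touch',s,z)
    return z
def release(i):
    x,y=PC+NEST[i];bot.command_gripper(.03);bot.movel(F(x,y,90));print('t',bot.current_time_s())
E
python3 - <<'E'
from h import *
f=grab('top');o=lambda u,v,z:ray(f,[[110+u/4,200+v/4]],z)[0][:2]
h,w,p=o(222,226,.043),o(366,261.5,.05),o(437,278,.03)
A=lambda d:np.degrees(np.arctan2(d[1],d[0]));print(h,A(w-h),A(p-h),np.hypot(*(w-h)),np.hypot(*(p-h)))
print(plate())
pick((.6055,.0925));print(bot.current_eef_pos())
z=place(1)
if z<.0385: release(1)
print(plate())
E
```

```text
[0.51358643 0.30128977] -104.47274704960803 -104.57067668291695 0.09095585299178424 0.13001767406387735
[(array([ 15.1, -14.4]), np.float64(0.29), array([101., 140.])), (array([ 16.1, -14.7]), np.float64(0.07), array([ 99., 140.]))]
dn False
w 0.018533529780348938
dn False
grip 0.017787094590789556
[0.60487338 0.09246513 0.09903226]
w 0.017934459412104222
touch True 0.03585273968482902
t 80.025
[(array([-18.2, -28.5]), np.float64(1.13), array([ 32., 109.])), (array([-26.3,  13.3]), np.float64(22.16), array([18., 44.]))]
```

The turret line matches to 0.1°, and the first sensor reached the nest floor. On to sensor C.

```bash
python3 - <<'E'
from h import *
pick((.5448,.0755))
bot.move_to([.45,.12,.25],down(FY));print(plate(),bot.current_grip_width())
z=place(0)
if z<.0385: release(0)
bot.move_to([.42,.12,.28],down(FY))
print(plate());f=grab('top');cv2.imwrite('pics/a4.png',np.hstack([cv2.resize(f['frame'][185:215,240:275],(350,300),interpolation=2),cv2.resize(f['frame'][195:295,300:415],(345,300),interpolation=2)]))
E
```

```text
dn False
w 0.01834140884399087
dn False
grip 0.017815180788730157
[(array([ 15. , -14.3]), np.float64(0.42), array([101., 140.])), (array([ 16. , -14.5]), np.float64(0.06), array([ 99., 139.]))] 0.018121181470160373
w 0.017573182527881745
touch True 0.03571859659414839
t 92.175
[(array([ 15. , -14.3]), np.float64(0.41), array([101., 140.])), (array([ 16. , -13.8]), np.float64(0.06), array([ 99., 138.]))]
```

View pics/a4.png

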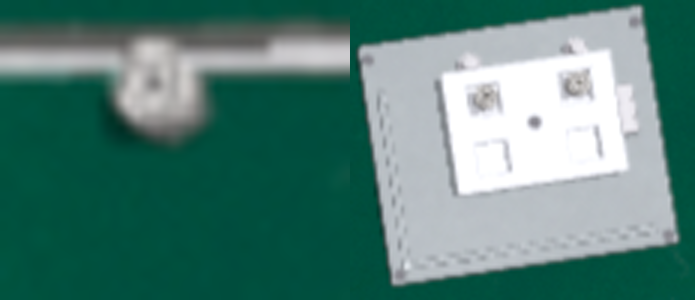

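The left half shows sensor A at crop (162,90), close in front of the rail. The right half shows two sensors standing in nests 0 and 1, with the plate against the dowels and stop. Now A, without the x squeeze because of the rail.

```bash
python3 - <<'E'
from h import *
T=grab('top');S=grab('side')
a=ray(T,[[256.2,194]],.0135)[0];b=ray(S,[[373.9,210.6]],.027)[0];print(a,b)
# calibrate same recipe against B: blob-centre estimate (.6056,.0925) was good
x,y=(a[:2]+b[:2])/2
pick((x,y),False)
bot.move_to([.45,.12,.25],down(FY));print(plate(),bot.current_grip_width())
S=grab('side');T=grab('top');P=bot.current_eef_pos();i,j=proj(S,P)[0].astype(int);k,l=proj(T,P)[0].astype(int)
cv2.imwrite('pics/a5.png',cv2.resize(S['frame'][j-35:j+35,i-40:i+40],(640,560),interpolation=2))
E
```

```text
[0.66849216 0.08764246 0.0135    ] [0.67194988 0.09205548 0.027     ]
dn False
grip 0.017905607327131742
[(array([ 15. , -14.3]), np.float64(0.42), array([101., 140.])), (array([ 16.1, -13.8]), np.float64(0.07), array([ 99., 138.]))] 0.0179714706166836
```

View pics/a5.png

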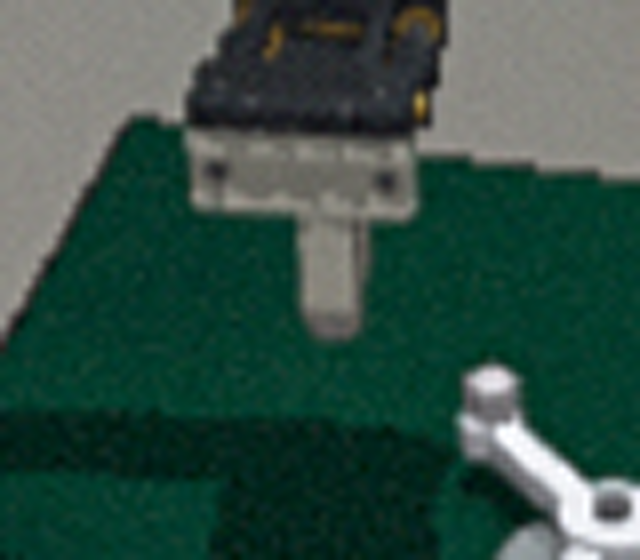

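The finger hides the sensor in this view, so its x offset in the grip can't be seen. I set it down in the open at C's old spot, pick it again with centring, then place it.

```bash
python3 - <<'E'
from h import *
x,y=.5448,.0755
bot.move_to([x,y,.06],down(FY));bot.movel([x,y,.022],rate=.1);print(bot.movel([x,y,.013],rate=.03,max_force=3),bot.current_eef_pos()[2],bot.current_grip_width())
bot.command_gripper(.05,5);bot.movel([x,y,.09])
pick((x,y))
bot.move_to([.45,.12,.25],down(FY));print(plate(),bot.current_grip_width())
z=place(2)
if z<.0385: release(2)
bot.move_to([.42,.12,.28],down(FY));print(plate())
T=grab('top')
cv2.imwrite('pics/a6.png',cv2.resize(T['frame'][180:310,110:420],(800,336),interpolation=2))
E
```

```text
True 0.0155149291934409 0.01782752725316765
dn False
w 0.018201568022479513
dn False
grip 0.017831795919793017
[(array([ 15. , -14.3]), np.float64(0.42), array([101., 140.])), (array([ 16. , -13.9]), np.float64(0.06), array([ 99., 138.]))] 0.01773043319444786
w 0.017947828529964297
touch True 0.03584020467695634
t 113.7833
[(array([ 15. , -14.3]), np.float64(0.42), array([101., 140.])), (array([ 16.1, -13.8]), np.float64(0.07), array([ 99., 138.]))]
```

View pics/a6.png

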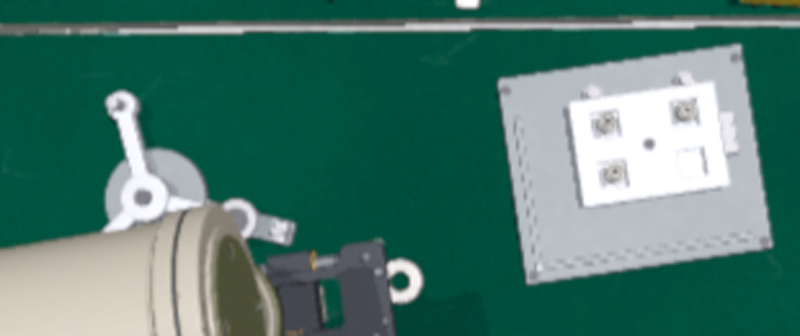

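Three sensors now stand in nests 0, 1 and 2, and the plate is unchanged. As a last check that it is home, I touch both edges gently and compare contact positions, then look from the side and check the turret.

```bash
python3 - <<'E'
from h import *
Z=22
bot.command_gripper(.06,20);bot.move_to(F(-54,-15,90),down(FY));bot.movel(F(-54,-15,Z),rate=.1,max_force=8)
print(bot.movel(F(-42,-15,Z),rate=.02,max_force=8),toF(bot.current_eef_pos()))
bot.movel(F(-56,-15,Z),rate=.1);bot.movel(F(-56,-15,90))
bot.command_gripper(.036);bot.move_to(F(15,75,90),down(FY+np.pi/2));bot.movel(F(15,75,Z),rate=.1,max_force=8)
print(bot.movel(F(15,62,Z),rate=.02,max_force=8),toF(bot.current_eef_pos()))
bot.movel(F(15,77,Z),rate=.1);bot.movel(F(15,77,90))
bot.move_to([.42,.12,.28],down(FY));print(plate())
S=grab('side');bot.move_to([.25,-.45,.30],down(FY));T=grab('top');S2=grab('side');print(plate(),bot.current_time_s())
cv2.imwrite('pics/z.png',np.vstack([cv2.resize(T['frame'][180:310,110:420],(700,294),interpolation=2),np.hstack([cv2.resize(S['frame'][225:315,260:365],(350,300),interpolation=2),cv2.resize(S2['frame'][225:315,260:365],(350,300),interpolation=2)])]))
E
```

```text
True [-44.90911189 -14.86748976]
True [14.86560971 65.61861685]
[(array([ 15. , -14.3]), np.float64(0.42), array([101., 140.])), (array([ 16. , -14.7]), np.float64(0.06), array([ 99., 140.]))]
[(array([ 15. , -14.3]), np.float64(0.41), array([101., 140.])), (array([ 16. , -14.7]), np.float64(0.07), array([ 99., 140.]))] 127.7167
```

View pics/z.png

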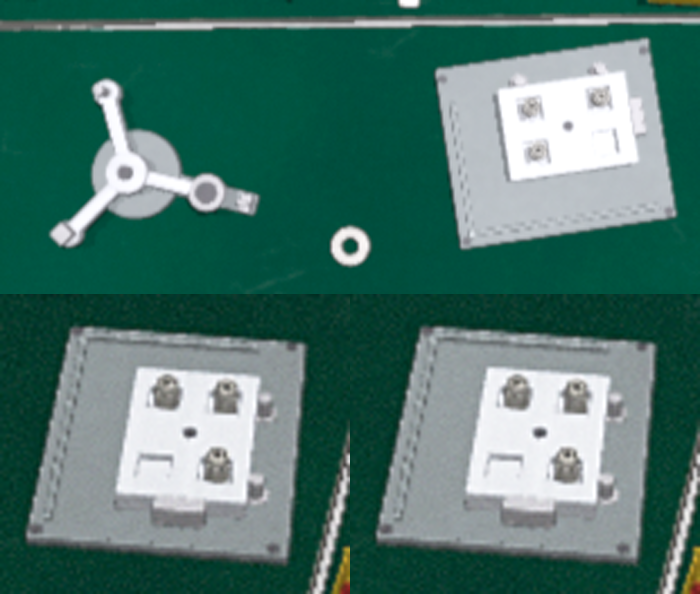

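The final view shows the plate against both dowels and the stop, and three sensors upright in their nests. The turret adapter at (206,192) is on the hub–post line, and the ring is where it was. I'm handing in.

```bash
python3 -c "
from h import *
bot.finish_job()"
```

```text
the job is handed in; nothing more can be done
```

The job is done and handed in at about 128 s. The plate is home, all three sensors on the bench stand upright in nests 0, 1 and 2, and the turret's wide adapter points at the index post. There was no fourth sensor.

- **Plate:** The last gentle touches met it at -44.9 mm (x) and 65.6 mm (y), within 0.2 mm of the first pushes. Both cameras show it within about 1 mm of the seat. The top camera reads 0.4° of turn and the side camera 0.1°; I put that down to camera error.
- **Sensors:** Each touched down within 0.2 mm of one height, which fits the nest floor. The last sensor stood close to the rail, so I set it down once in the open to re-centre it before placing it.
- **Turret:** The adapter lies at -104.5° and the post at -104.6°, from hand-picked pixels in the top view. Direction estimates for the post ran from -104.2° to -105.5°.
- **Mismatch with the description:** The fingertips turned out to be about 5 mm ahead of the reported TCP, not 25 mm. My first push therefore passed over the plate without touching it, so I probed the bench and corrected for it.
- **Disturbances:** I saw no knock to the plate and no grip loss. The ring gauge is where it was. I did not measure the tape or the plug again, but the arm was not sent near them.

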